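Shift the shaker into the blue gear

TASK

Put the bench shaker into its blue gear: with your fingertips, push the black-knobbed lever through the gate plate into the slot whose end is marked by the blue dot, fully home against the slot's end, then move clear. Only push the lever from outside, never taking the knob between the fingers, and leave the glassware, pot and bottles standing where they are.

Things in the scene. Friction and masses are not known exactly. Their poses are not given: they have to be found in the camera images.
- shaker: cream and navy bench shaker, fixed. Origin on the bench, right under the centre of its gear gate; x points from its front panel to its back, y along it towards the tray, z up. Control deck: x -120 to 120, y -100 to 100 mm, top 98 mm up. Tray side: y 100 to 380 mm, tray top 95 mm up (lips to 105, two pins to 125 mm)
- gate_centre (a point): centre of the steel gate plate's top, 108 mm up; plate x -57 to 57, y -48 to 48 mm. It is cut as a double H: a crossing channel along y (17 mm wide) and three slots along x (15 mm wide, at y = -30, 0, 30 mm) that run from it both ways to x = -29 and 29 mm: six slot ends, each with a round dot on the plate just beyond. The dots at the two middle slots are white
- lever_shift (a joint): tilt of the lever along the shaker's x, rad: 0 in the crossing channel (it can cross only within about +-0.03), positive leans to the shaker's +x; the slot ends stop it at about +-0.23. Starts anywhere in this range. The lever stays where it is left (friction, about 2 N at the knob; no spring)
- lever_cross (a joint): tilt of the lever along the shaker's y, rad: 0 in the middle slots, positive leans to the shaker's +y (tray side). Outer slots lie at about +-0.28 (free to shift from about 0.26 to 0.31, where the plate's side wall stops it). Starts near 0
- knob: black upright knob on the lever, 26 mm across, 40 mm tall; origin at its centre, z along the lever. The lever is a 10 mm steel rod tipping about the shaker's origin at bench height, 155 mm below the knob's centre: the knob moves about 45 mm from the middle to an outer slot, 36 mm from the channel to a slot's end. Upright, the gap between plate and knob is 27 mm
- dot_red: flat round red dot, 22 mm across and 4 mm thick, fixed on the gate plate (its top at 112 mm) just beyond the end of one of the four outer slots, at x = +-43, y = +-30 mm of the shaker; which dot marks which slot varies; origin at its underside
- dot_yellow: flat round yellow dot, 22 mm across and 4 mm thick, fixed on the gate plate (its top at 112 mm) just beyond the end of one of the four outer slots, at x = +-43, y = +-30 mm of the shaker; which dot marks which slot varies; origin at its underside
- dot_green: flat round green dot, 22 mm across and 4 mm thick, fixed on the gate plate (its top at 112 mm) just beyond the end of one of the four outer slots, at x = +-43, y = +-30 mm of the shaker; which dot marks which slot varies; origin at its underside
- dot_blue: flat round blue dot, 22 mm across and 4 mm thick, fixed on the gate plate (its top at 112 mm) just beyond the end of one of the four outer slots, at x = +-43, y = +-30 mm of the shaker; which dot marks which slot varies; origin at its underside
- flask_tray: clear conical flask, 76 mm across and 122 mm tall, loose on the shaker's tray; origin under its centre
- pot_tray: small jar, 48 mm across and 70 mm tall, loose on the shaker's tray; origin under its centre
- cyl_blue: glass measuring cylinder with a round blue foot 64 mm across, 202 mm tall, loose on the bench; origin under its foot
- cyl_yellow: glass measuring cylinder with a round yellow foot 64 mm across, 172 mm tall, loose on the bench; origin under its foot
- flask_bench: clear conical flask, 68 mm across and 110 mm tall, loose on the bench; origin under its centre
- beaker: open glass beaker, 70 mm across and 85 mm tall, loose on the bench; origin under its centre
- dishes: stack of greenish culture dishes, 90 mm across and 44 mm tall, loose on the bench; origin under its centre
- wash: white bottle with a red cap, 60 mm across and 160 mm tall, loose on the bench; origin under its centre

How it is judged:
By the outcome, as a careful person would: the job done as asked, in the order asked, and still so for the second after the job is handed in, with the robot touching nothing.
It also fails if it takes over 72 s, if anything falls off the work surface, if the arm or the gripper's body presses on something with over 40 N, if the wrist force passes 120 N, or if a joint passes its speed limit or range.

ROBOT

A 6-joint arm with a two-finger parallel gripper is mounted at the origin on the work surface. World frame = base frame: x ahead of the robot, y to its left, z up, the work surface at z = 0. Lengths are in m, angles in rad, forces in N, time in s.
With the tool pointing down it reaches from about 0.3 to 0.775 m from the base axis. Payload 14.6 kg.
Tool frame: the origin (TCP) lies at the very end of the fingers, on their centre line; the grasp point (between the pads) lies 19 mm behind it (ctrl.hold_point_z is the distance from the TCP to the grasp point, in m); x points along the fingers, y is the direction in which the jaws open and shut, and the axes are right-handed (so a half turn about x gives the same grasp; the last joint's range is limited). The gripper opens to 94 mm and grips with 3 to 60 N. Pads are 16 mm wide; open, the fingers measure 119 mm over their backs; the gripper's body (75 mm by 177 mm) begins 78 mm behind the grasp point.
Start: joints at [-1.182, 0.3, 1.521, -0, 1.321, -0.067], TCP at [0.242, -0.494, 0.205] pointing down, gripper open.
Joint ranges: [-3.03, 3.03], [-0.79, 2.21], [0.23, 2.52], [-1.04, 4.18], [0, 3.07], [-2.55, 2.55]. Speed limits (rad/s): [2.22, 2.22, 2.57, 3.14, 3.14, 3.14].

INTERFACE

Orientations are given as [roll, pitch, yaw] about the fixed x, y, z axes, in that order (R = Rz(yaw) Ry(pitch) Rx(roll)).
In Python, from station import get_obs, camera, ticket, ctrl gives the robot as it stands.
- The arm moves only by the tool step_arm, never from a script. Its argument "motion" is a list that holds one entry, the list of rows, each a list of 6 numbers: the shift along the tool's x, y, z in m, then the turn, a rotation vector about the tool's x, y, z in degrees. A call has 1 to 12 rows; each row shifts and turns the commanded pose from where the row before left it, along the tool's axes as they then stand; what a row does not reach is not made up. A row lasts 1/8 s, in which the tool goes at most 62.5 mm and 10.7 degrees, less where a joint would pass 70% of its speed; a pose out of reach is approached as far as the arm can. A call is refused whole if a number of a shift passes 0.0625 or a number of a turn 10.7, either way. A call with a gripper value outside its range is refused whole. "fingers" is the finger opening in m, from 0 to 0.094, set as the call begins (left out, the last holds). The fingers move at their own pace and stop on an object; "squeeze" is the grip in N (left out, the last holds). Time passes only in rows, so rows that do not move let the fingers close. It gives the time, the measured TCP pose, the force and the opening at its end, in the units of the state.
- get_obs(): the state, without advancing time (a new reading comes with each control period).
- camera(name): name is "scene" or "top" or "wrist"; returns a dict with "pixels" (420x560x3 uint8, red, green, blue), "fx", "fy", "cx", "cy" (pixels), "extrinsics" (4x4, takes a point from world to camera coordinates); the wrist camera has in their place "T_tool_cam" (4x4, takes a point from camera to tool coordinates, whose origin is the TCP and whose axes are the tool frame's). Camera axes: x right, y up, looking along -z (the intrinsics and any distortion apply to the point x, -y, -z); pixel columns grow to the right and rows downward; lengths in m; the calibration is good to about 2 mm. A picture is of the moment at which its call begins: read the wrist's pose just before it. There is no depth.
- ticket.hand_in(): hands the job in, once; it reports no verdict.
The state is a dict: "time_s": time; "qpos": joint angles; "joint_vel": joint speeds; "tau": joint torques, N m; "ee_pos": TCP position; "eef_rot": TCP orientation; "force": force on the tool from outside, world axes, zero at the start; "moment": the same for the moment, N m; "grip_width": finger opening in m.
Only numpy, scipy, OpenCV 4.12 (cv2) and the standard library are available. Lean on these libraries where they do the work, as an engineer would, in place of code of your own. Each camera call takes 0.05 s, during which the arm holds its last target.

## Working session

There is one attempt and no reset: what is moved stays moved. The work goes in short steps, Python scripts to look and compute and a tool call to move; the robot and the scene stay as the last step left them, time stands still between calls to the robot, and variables do not carry over. Pictures are saved under pics/ and viewed, and the job is handed in when it is done.

Besides the shell and the picture viewer there is one more tool, called after ">>>" by a JSON object that holds its "name" and its "arguments". step_arm: Moves the arm, as the interface text tells. Its arguments: {"type":"object","properties":{"motion":{"type":"array","items":{"type":"array","items":{"type":"array","items":{"type":"number"}}}},"fingers":{"type":"number"},"squeeze":{"type":"number"}},"required":["motion"]}

```bash
ls; mkdir -p pics; python3 - <<'E'
from station import get_obs,camera,ticket,ctrl
import cv2
print(get_obs())
for n in ["scene","top","wrist"]:
    c=camera(n); cv2.imwrite(f"pics/{n}0.png",c["pixels"][:,:,::-1]); print(n,c["fx"],c["fy"],c["cx"],c["cy"],c.get("extrinsics",c.get("T_tool_cam")),[k for k in c])
E
```

```text
pics
{'time_s': 0.0, 'qpos': array([-1.18159932e+00,  3.00456686e-01,  1.52161773e+00,  8.76312712e-06,
        1.32069027e+00, -6.66267272e-02]), 'joint_vel': array([ 0.00113389, -0.00080297,  0.00133859,  0.00095181,  0.00037284,
       -0.00075727]), 'tau': array([-7.69614617e-04, -5.31814742e+01, -3.52738738e+01,  7.06952135e-02,
        2.44734687e-02, -1.14033664e-04]), 'ee_pos': array([ 0.24199259, -0.49359552,  0.20487873]), 'eef_rot': array([-1.64466498,  1.56962426,  1.95274923]), 'force': array([-0.78645959,  0.35524979, -0.15967193]), 'moment': array([ 0.02492829,  0.05349811, -0.02549019]), 'grip_width': 0.09410226704189664}
scene 538.7155471516123 538.7155471516123 274.04372841179725 214.07884282385723 [[-0.64421234  0.76479884  0.00855563  0.3317225 ]
 [-0.59206916 -0.50573616  0.62744326  0.29600109]
 [ 0.48419477  0.39914116  0.77861528 -1.97839131]
 [ 0.          0.          0.          1.        ]] ['pixels', 'fx', 'fy', 'cx', 'cy', 'extrinsics']
top 393.8966332732866 393.8966332732866 280.6882412479589 211.43215816765584 [[ 4.28845792e-02 -9.99079964e-01 -3.71609099e-04  2.33660556e-02]
 [ 9.77707802e-01  4.18906704e-02  2.05748940e-01 -5.76153782e-01]
 [-2.05544077e-01 -9.18678183e-03  9.78604739e-01 -1.43039711e+00]
 [ 0.00000000e+00  0.00000000e+00  0.00000000e+00  1.00000000e+00]] ['pixels', 'fx', 'fy', 'cx', 'cy', 'extrinsics']
wrist 360.15099502373334 360.15099502373334 278.4726992397842 207.64905230743076 [[-5.01498060e-04  2.26837512e-01 -9.73932488e-01 -1.79775662e-01]
 [ 9.99999579e-01 -6.34446206e-04 -6.62688693e-04  2.65783520e-05]
 [-7.68230426e-04 -9.73932411e-01 -2.26837098e-01 -6.56325448e-02]
 [ 0.00000000e+00  0.00000000e+00  0.00000000e+00  1.00000000e+00]] ['pixels', 'fx', 'fy', 'cx', 'cy', 'T_tool_cam']
```

View pics/scene0.png

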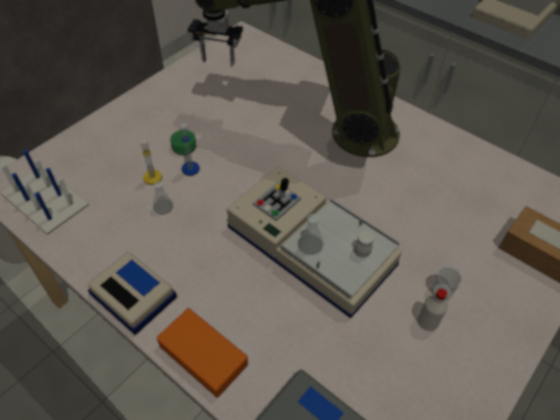

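View pics/top0.png

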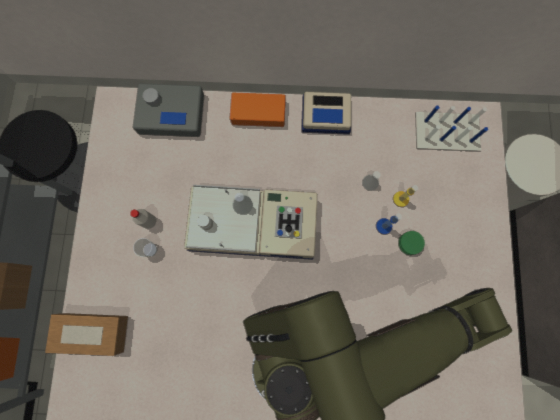

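View pics/wrist0.png

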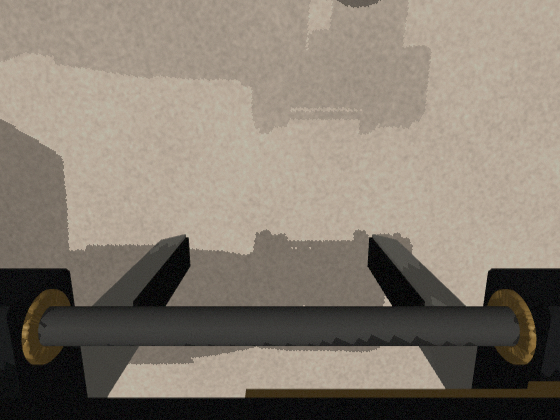

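```bash
python3 - <<'E'
import cv2
a=cv2.imread("pics/top0.png")[185:260,180:325]; cv2.imwrite("pics/topc.png",cv2.resize(a,None,fx=5.5,fy=5.5,interpolation=cv2.INTER_CUBIC))
a=cv2.imread("pics/scene0.png")[165:310,225:405]; cv2.imwrite("pics/scenec.png",cv2.resize(a,None,fx=4,fy=4,interpolation=cv2.INTER_CUBIC))
E
```

```text
(no output)
```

View pics/topc.png

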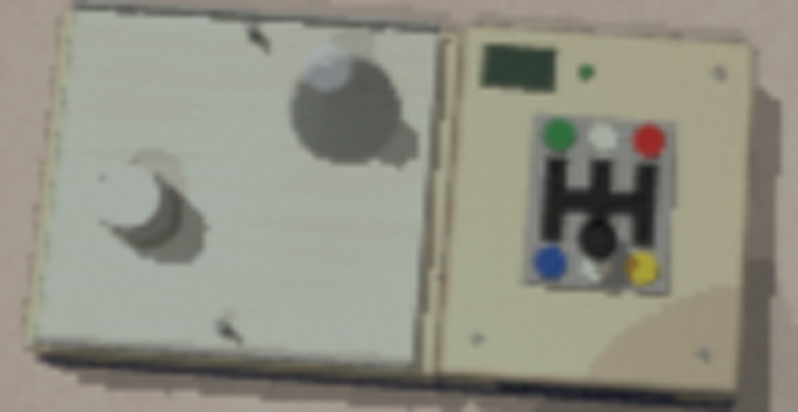

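View pics/scenec.png

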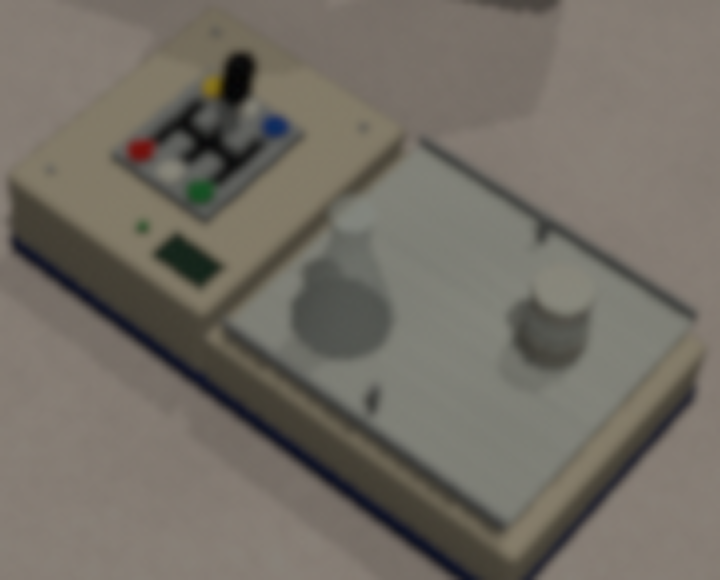

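```bash
cat > h.py <<'E'
import numpy as np, cv2
from scipy.spatial.transform import Rotation as Rn
from scipy.optimize import least_squares
from station import get_obs,camera,ticket,ctrl
def ext(c,obs=None):
    if "extrinsics" in c: return np.array(c["extrinsics"])
    o=obs; T=np.eye(4); T[:3,:3]=Rn.from_euler("xyz",o["eef_rot"]).as_matrix(); T[:3,3]=o["ee_pos"]
    return np.linalg.inv(T@np.array(c["T_tool_cam"]))
def proj(c,E,P):
    P=np.atleast_2d(P); q=P@E[:3,:3].T+E[:3,3]
    return np.c_[c["fx"]*q[:,0]/-q[:,2]+c["cx"], c["fy"]*-q[:,1]/-q[:,2]+c["cy"]]
DOT=dict(green=(43,30),red=(43,-30),blue=(-43,30),yellow=(-43,-30))
RNG=dict(green=(45,85),blue=(100,130),yellow=(22,35),red=(170,190))
def dots(c,box):
    h=cv2.cvtColor(c["pixels"],cv2.COLOR_RGB2HSV).astype(int); out={}
    x0,y0,x1,y1=box
    for k,(a,b) in RNG.items():
        H=h[...,0]; 
        if k=="red": m=((H>=172)|(H<=8))
        else: m=(H>=a)&(H<=b)
        m=m&(h[...,1]>130)&(h[...,2]>50)
        mm=np.zeros_like(m); mm[y0:y1,x0:x1]=m[y0:y1,x0:x1]
        n,l,s,ce=cv2.connectedComponentsWithStats(mm.astype(np.uint8))
        if n>1:
            i=1+np.argmax(s[1:,4]); out[k]=(ce[i],s[i,4])
    return out
def sh2w(p,P):  # p=(x,y,yaw), P shaker coords m
    P=np.atleast_2d(P); c,s=np.cos(p[2]),np.sin(p[2])
    return np.c_[p[0]+c*P[:,0]-s*P[:,1],p[1]+s*P[:,0]+c*P[:,1],P[:,2]]
E
python3 - <<'E'
from h import *
o=get_obs(); R=Rn.from_euler("xyz",o["eef_rot"]).as_matrix(); print(R.round(3))
D=[]
for n,box in [("top",(270,200,310,245)),("scene",(245,170,310,225))]:
    c=camera(n); d=dots(c,box); E=ext(c)
    for k,v in d.items(): print(n,k,v)
    D.append((c,E,d))
def f(p,sel=(0,1)):
    r=[]
    for i in sel:
        c,E,d=D[i]
        for k,v in d.items(): r.append(proj(c,E,sh2w(p,[DOT[k][0]/1e3,DOT[k][1]/1e3,.112]))[0]-v[0])
    return np.ravel(r)
for sel in [(0,),(1,),(0,1)]:
    s=least_squares(f,[.5,0,0],args=(sel,)); print(sel,s.x,s.fun.round(2))
E
```

```text
[[-0.     0.44  -0.898]
 [ 0.001 -0.898 -0.44 ]
 [-1.    -0.001 -0.   ]]
top green (array([281.2, 209. ]), np.int32(10))
top blue (array([279.72222222, 232.11111111]), np.int32(18))
top yellow (array([296.08695652, 233.2173913 ]), np.int32(23))
top red (array([297.5, 210. ]), np.int32(22))
scene green (array([274.75  , 212.5625]), np.int32(16))
scene blue (array([293.11764706, 196.41176471]), np.int32(17))
scene yellow (array([278.04545455, 186.09090909]), np.int32(22))
scene red (array([259.76, 202.04]), np.int32(25))
(0,) [ 0.52942758  0.01721969 -0.02258075] [-0.05 -0.07 -0.12  0.06  0.11  0.03  0.05 -0.02]
(1,) [ 0.52669361  0.01829587 -0.01710515] [-0.13 -0.04  0.09 -0.36  0.22  0.19 -0.18  0.21]
(0, 1) [ 0.52793888  0.01797756 -0.01946838] [-0.31  0.34 -0.31  0.49 -0.07  0.41 -0.2   0.34 -0.52  0.15 -0.24 -0.15
 -0.08  0.37 -0.54  0.37]
```

>>> {"name": "step_arm", "arguments": {"motion": [[[-0.03, 0, 0, 0, 0, 0], [-0.035, 0, 0, 0, 0, 0], [-0.03, -0.01, -0.01, 0, 0, 0], [0, -0.03, -0.035, 0, 0, 0], [0, -0.03, -0.035, 0, 0, 0], [0, -0.03, -0.035, 0, 0, 0], [0, -0.03, -0.035, 0, 0, 0], [0, -0.03, -0.035, 0, 0, 0], [0, -0.03, -0.035, 0, 0, 0], [0, -0.03, -0.035, 0, 0, 0]]], "fingers": 0.0, "squeeze": 20}}

```text
time_s: 1.5
ee_pos: [0.3745, -0.1826, 0.3005]
eef_rot: [2.199, 1.571, -0.487]
force: [-0.1, -0.1, -0.4]
grip_width: 0.0005
```

>>> {"name": "step_arm", "arguments": {"motion": [[[0, -0.03, -0.035, 0, 0, 0], [0, -0.03, -0.035, 0, 0, 0], [0, -0.03, -0.035, 0, 0, 0], [0, -0.03, -0.035, 0, 0, 0], [0, -0.024, -0.026, 0, 0, 0], [0, 0, 0, 9, 0, 0], [0, 0, 0, 9, 0, 0], [0, 0, 0, 9.2, 0, 0], [0, 0, 0, 0, 0, 0]]]}}

```text
time_s: 2.62
ee_pos: [0.4599, 0.0183, 0.3004]
eef_rot: [0.119, 1.571, -3.041]
force: [0.1, 1.2, -0.2]
grip_width: 0.0008
```

```bash
cat > look.py <<'E'
from h import *
import sys
o=get_obs(); c=camera("wrist"); E=ext(c,o); n=sys.argv[1]
cv2.imwrite(f"pics/{n}.png",c["pixels"][:,:,::-1])
print(o["time_s"],o["ee_pos"].round(4),Rn.from_euler("xyz",o["eef_rot"]).as_matrix().round(3).tolist(),o["force"].round(2),o["grip_width"].round(4))
np.savez(f"pics/{n}.npz",E=E,**{k:c[k] for k in("fx","fy","cx","cy","pixels")})
d=dots(c,(0,0,560,420)); print(d)
def f(p): return np.ravel([proj(c,E,sh2w(p,[DOT[k][0]/1e3,DOT[k][1]/1e3,.112]))[0]-d[k][0] for k in d if d[k][1]>300])
s=least_squares(f,[.528,.018,-.02]); print(s.x,s.fun.round(1))
E
python3 look.py w1
```

```text
Traceback (most recent call last):
  File "look.py", line 5, in <module>
    print(o["time_s"],o["ee_pos"].round(4),Rn.from_euler("xyz",o["eef_rot"]).as_matrix().round(3).tolist(),o["force"].round(2),o["grip_width"].round(4))
                                                                                                                               ^^^^^^^^^^^^^^^^^^^^^
AttributeError: 'float' object has no attribute 'round'
```

```bash
sed -i 's/,o\["grip_width"\].round(4)//' look.py
python3 look.py w1
```

```text
2.675 [0.4598 0.0183 0.3004] [[-0.0, -0.015, -1.0], [0.0, -1.0, 0.015], [-1.0, -0.0, 0.0]] [ 0.45 -0.52 -0.36]
{'green': (array([248.18666667,  75.44266667]), np.int32(375)), 'blue': (array([553.57298475, 106.23965142]), np.int32(459)), 'yellow': (array([308.68571429, 164.55873016]), np.int32(315)), 'red': (array([310.04186047,  75.7255814 ]), np.int32(430))}
[ 0.54032975 -0.05760199  1.60094374] [  63.1   64.6 -156.5   29.9   90.2  -91.7   -0.2    1.4]
```

View pics/w1.png

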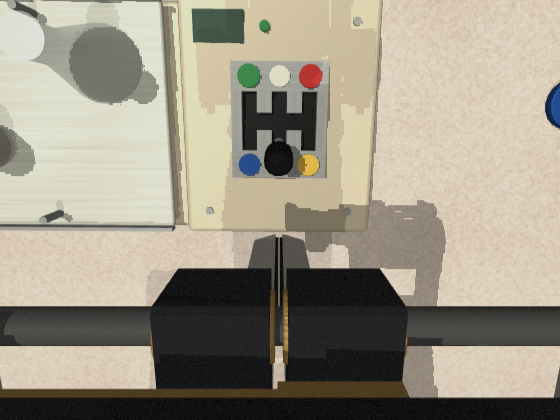

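```bash
sed -i 's/(0,0,560,420))/(200,40,360,200))/; s/>300/>100/' look.py
cat >> look.py <<'E'
p=s.x; print("p",p)
g=c["pixels"].max(2)<32
best=[]
def hull(a,b):
    ax=np.array([np.tan(a),np.tan(b),1]); ax/=np.linalg.norm(ax)
    u=np.cross(ax,[0,1,0]); u/=np.linalg.norm(u); v=np.cross(ax,u); t=np.linspace(0,2*np.pi,40)
    P=np.vstack([ax*h+.013*(np.cos(t)[:,None]*u+np.sin(t)[:,None]*v) for h in (.135,.175)])
    q=proj(c,E,sh2w(p,P)); return cv2.convexHull((q*16).round().astype(np.int32))
if len(sys.argv)>2:
  lum=c["pixels"].max(2).astype(float)
  # score: mean darkness inside minus ring just outside
  for a in np.arange(-.26,.27,.01):
    for b in np.arange(-.34,.35,.02):
        m=np.zeros(g.shape,np.uint8); cv2.fillConvexPoly(m,hull(a,b),1,shift=4)
        r=cv2.dilate(m,np.ones((5,5),np.uint8))-m
        if m.sum()==0: continue
        best.append(((lum[r>0]>45).mean()-2*(lum[m>0]>45).mean(),round(a,3),round(b,3)))
  best.sort(); print(best[-6:])
  im=c["pixels"][:,:,::-1].copy(); cv2.polylines(im,[hull(*best[-1][1:])],True,(255,0,255),1,shift=4)
  im=cv2.resize(im[40:200,180:380],None,fx=4,fy=4,interpolation=cv2.INTER_NEAREST); cv2.imwrite(f"pics/{n}_k.png",im)
E
python3 look.py w2 1
```

```text
2.725 [0.4599 0.0183 0.3004] [[-0.0, -0.015, -1.0], [-0.0, -1.0, 0.015], [-1.0, 0.0, 0.0]] [-0.1  -0.29 -0.37]
{'green': (array([248.22222222,  75.48412698]), np.int32(378)), 'blue': (array([249.08882521, 164.06876791]), np.int32(349)), 'yellow': (array([308.8984127 , 164.67936508]), np.int32(315)), 'red': (array([310.05581395,  75.71162791]), np.int32(430))}
[ 0.52799318  0.01665277 -0.01749333] [-0.  -0.1  0.4  0.3 -0.6 -0.1  0.2 -0.1]
p [ 0.52799318  0.01665277 -0.01749333]
[(np.float64(0.3866081871345029), np.float64(-0.18), np.float64(0.0)), (np.float64(0.42906308834286666), np.float64(-0.23), np.float64(0.0)), (np.float64(0.4521449473507471), np.float64(-0.22), np.float64(0.0)), (np.float64(0.4614474929044466), np.float64(-0.21), np.float64(0.0)), (np.float64(0.49565249565249564), np.float64(-0.2), np.float64(0.0)), (np.float64(0.5387848222862632), np.float64(-0.19), np.float64(0.0))]
```

View pics/w2_k.png

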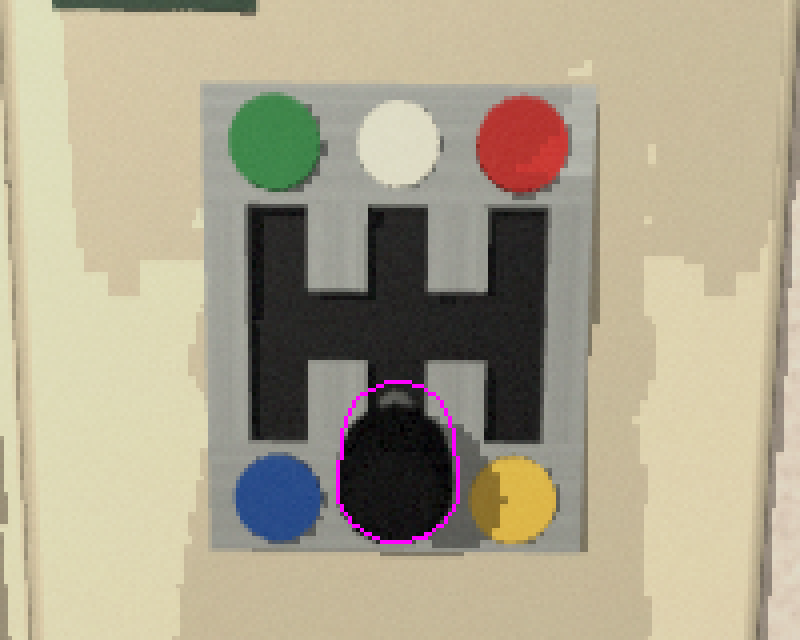

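>>> {"name": "step_arm", "arguments": {"motion": [[[0.03, 0, 0, 0, 0, 0], [0.03, 0, 0, 0, 0, 0], [0.03, 0, 0, 0, 0, 0], [0.03, 0, 0, 0, 0, 0], [0.02, 0, 0, 0, 0, 0], [0.012, 0, 0, 0, 0, 0], [0, 0, 0, 0, 0, 0], [0, 0, -0.007, 0, 0, 0], [0, 0, -0.007, 0, 0, 0], [0, 0, -0.006, 0, 0, 0], [0, 0, 0, 0, 0, 0]]]}}

```text
time_s: 4.15
ee_pos: [0.4802, 0.0179, 0.1485]
eef_rot: [-2.408, 1.571, 0.715]
force: [-1.7, 0.2, 1.3]
grip_width: 0.0003
```

>>> {"name": "step_arm", "arguments": {"motion": [[[0, 0, -0.005, 0, 0, 0], [0, 0, -0.005, 0, 0, 0], [0, 0, -0.005, 0, 0, 0], [0, 0, -0.005, 0, 0, 0], [0, 0, -0.003, 0, 0, 0], [0, 0, 0, 0, 0, 0]]]}}

```text
time_s: 4.9
ee_pos: [0.503, 0.0175, 0.1484]
eef_rot: [-2.252, 1.571, 0.87]
force: [-1.4, -0.1, 0.4]
grip_width: 0.0006
```

```bash
python3 look.py w3
```

```text
4.9 [0.503  0.0175 0.1484] [[0.0, -0.019, -1.0], [0.0, -1.0, 0.019], [-1.0, -0.0, -0.0]] [-1.37 -0.12  0.38]
{'green': (array([227.55111524, 119.53159851]), np.int32(1076)), 'red': (array([330.29616725, 119.70818815]), np.int32(1148))}
[ 0.52805409  0.01681056 -0.01983822] [-0.1  0.   0.1  0. ]
p [ 0.52805409  0.01681056 -0.01983822]
```

View pics/w3.png

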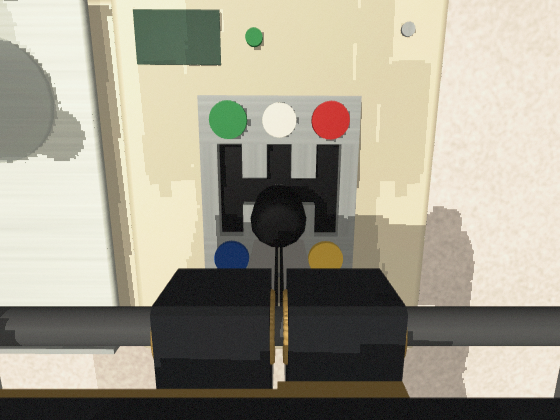

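```bash
cat > knob.py <<'E'
import sys,numpy as np
from h import *
n=sys.argv[1]; z=np.load(f"pics/{n}.npz"); c={k:float(z[k]) for k in("fx","fy","cx","cy")}; E=z["E"]; px=z["pixels"]
p=(.528,.0167,-.0185)
def top(a,b,h=.175,off=(0,0)):
    ax=np.array([np.tan(a),np.tan(b),1]); ax/=np.linalg.norm(ax)
    P=ax*h+np.array([off[0],off[1],0]); return proj(c,E,sh2w(p,P))[0]
for b in map(float,sys.argv[2].split(",")):
  for a in map(float,sys.argv[3].split(",")):
    print(a,b,"top",top(a,b).round(1),"far",top(a,b,off=(.013,0)).round(1),"near",top(a,b,off=(-.013,0)).round(1),"L",top(a,b,off=(0,.013)).round(1),"R",top(a,b,off=(0,-.013)).round(1))
x0,y0,x1,y1=map(int,sys.argv[4].split(","))
cv2.imwrite(f"pics/{n}_z.png",cv2.resize(px[y0:y1,x0:x1,::-1],None,fx=5,fy=5,interpolation=cv2.INTER_NEAREST))
E
python3 knob.py w3 0 -.06,-.04,-.02,0,.02 210,140,350,260
```

```text
-0.06 0.0 top [279.2 241.3] far [279.2 213.1] near [279.1 268.5] L [250.1 241.3] R [308.2 241.3]
-0.04 0.0 top [279.2 233.9] far [279.2 205.4] near [279.2 261.4] L [249.9 233.9] R [308.4 233.9]
-0.02 0.0 top [279.2 226.4] far [279.2 197.6] near [279.2 254.2] L [249.8 226.4] R [308.6 226.4]
0.0 0.0 top [279.2 218.8] far [279.2 189.6] near [279.2 246.8] L [249.6 218.8] R [308.7 218.8]
0.02 0.0 top [279.2 211. ] far [279.2 181.6] near [279.2 239.4] L [249.5 211. ] R [308.9 211. ]
```

View pics/w3_z.png

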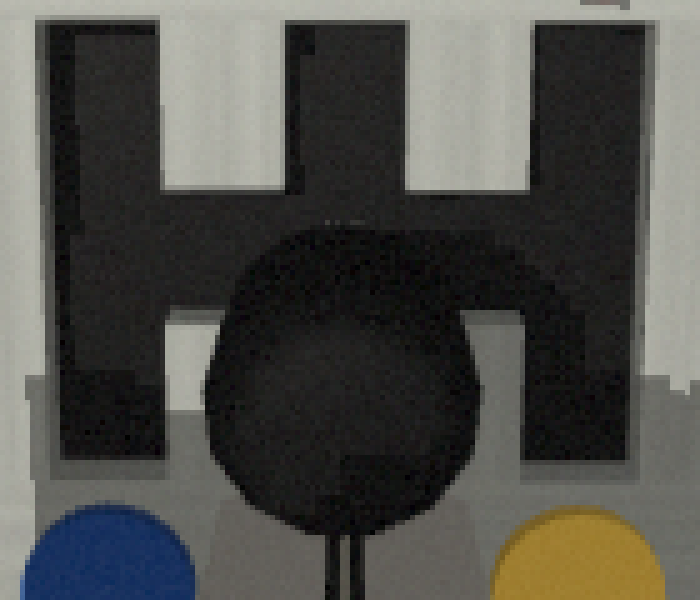

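```bash
sed -i 's/h=.175/h=.165/' knob.py; python3 knob.py w3 0 -.04,-.02,0,.02,0.04 210,140,350,260
```

```text
-0.04 0.0 top [279.1 226.8] far [279.2 199.8] near [279.1 252.9] L [251.5 226.8] R [306.7 226.8]
-0.02 0.0 top [279.1 220.1] far [279.2 192.8] near [279.1 246.4] L [251.4 220.1] R [306.9 220.1]
0.0 0.0 top [279.1 213.3] far [279.2 185.8] near [279.1 239.8] L [251.3 213.3] R [307.  213.3]
0.02 0.0 top [279.1 206.4] far [279.2 178.6] near [279.1 233.2] L [251.2 206.4] R [307.1 206.4]
0.04 0.0 top [279.2 199.4] far [279.2 171.4] near [279.1 226.4] L [251.1 199.4] R [307.2 199.4]
```

>>> {"name": "step_arm", "arguments": {"motion": [[[0, 0, -0.002, 0, 0, 0], [0, 0, -0.0015, 0, 0, 0], [0, 0, 0, 0, 0, 0], [0, 0, 0, 0, 0, 0]]]}}

```text
time_s: 5.45
ee_pos: [0.5064, 0.0174, 0.1484]
eef_rot: [0.993, 1.571, -2.167]
force: [-1.3, 0.3, 1.2]
grip_width: 0.0007
```

```bash
python3 look.py w4; python3 knob.py w4 0 -.02,0,.02 210,140,350,260
```

```text
5.45 [0.5064 0.0174 0.1484] [[-0.0, -0.019, -1.0], [-0.0, -1.0, 0.019], [-1.0, 0.0, 0.0]] [-1.27  0.35  1.25]
{'green': (array([227.84363296, 125.47752809]), np.int32(1068)), 'red': (array([330.04317181, 125.69339207]), np.int32(1135))}
[ 0.52797551  0.0168021  -0.02023374] [-0.2  0.   0.2  0. ]
p [ 0.52797551  0.0168021  -0.02023374]
-0.02 0.0 top [279.1 226.8] far [279.1 199.8] near [279.1 252.9] L [251.5 226.8] R [306.7 226.9]
0.0 0.0 top [279.1 220.1] far [279.1 192.8] near [279.1 246.4] L [251.4 220.1] R [306.8 220.1]
0.02 0.0 top [279.1 213.3] far [279.1 185.8] near [279.1 239.8] L [251.3 213.2] R [307.  213.3]
```

View pics/w4_z.png

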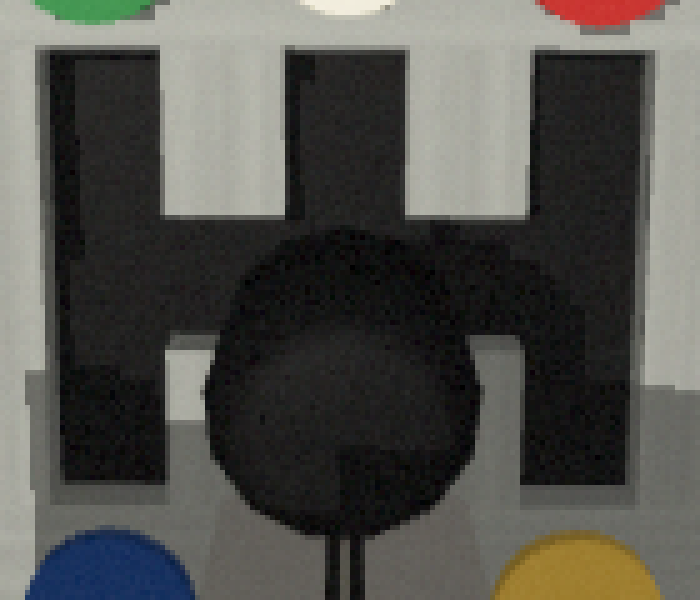

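>>> {"name": "step_arm", "arguments": {"motion": [[[0, 0, 0.006, 0, 0, 0], [0, 0, 0.015, 0, 0, 0], [0, 0, 0.015, 0, 0, 0], [0, 0.015, 0, 0, 0, 0], [0, 0.025, 0, 0, 0, 0], [0, 0.015, 0, 0, 0, 0], [0, 0, -0.015, 0, 0, 0], [0, 0, -0.02, 0, 0, 0], [0, 0, -0.015, 0, 0, 0], [0, 0, -0.008, 0, 0, 0], [0, 0, 0, 0, 0, 0], [0, 0, 0, 0, 0, 0]]]}}

```text
time_s: 7.0
ee_pos: [0.527, -0.0381, 0.1484]
eef_rot: [-0.118, 1.571, 3.004]
force: [0.5, -0.3, 0.1]
grip_width: 0.0004
```

```bash
python3 look.py w5; python3 knob.py w5 0 -.02,0,.02 160,160,300,280
```

```text
7.0 [ 0.527  -0.0381  0.1484] [[-0.0, -0.019, -1.0], [0.0, -1.0, 0.019], [-1.0, -0.0, 0.0]] [ 0.52 -0.25  0.11]
{'red': (array([237.15428034, 162.6462841 ]), np.int32(1063))}
[ 0.52800824  0.01670923 -0.02005447] [-0.  0.]
p [ 0.52800824  0.01670923 -0.02005447]
-0.02 0.0 top [165.4 269.8] far [163.5 244.3] near [167.3 294.4] L [138.6 269.8] R [192.2 269.8]
0.0 0.0 top [164.9 263.4] far [163.  237.7] near [166.8 288.3] L [138.  263.4] R [191.8 263.4]
0.02 0.0 top [164.4 256.9] far [162.5 231. ] near [166.3 282. ] L [137.4 256.9] R [191.5 257. ]
```

View pics/w5.png

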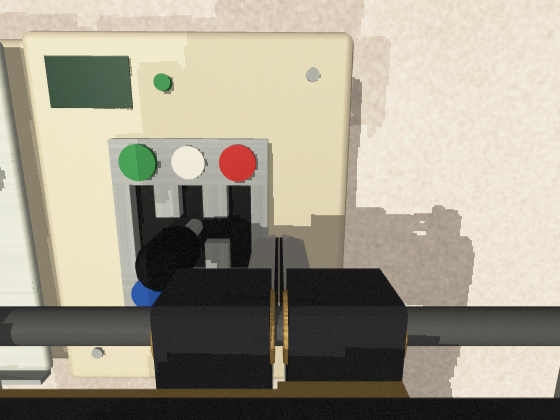

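>>> {"name": "step_arm", "arguments": {"motion": [[[0, -0.01, 0, 0, 0, 0], [0, -0.01, 0, 0, 0, 0], [0, -0.007, 0, 0, 0, 0], [0, -0.006, 0, 0, 0, 0], [0, -0.006, 0, 0, 0, 0], [0, -0.006, 0, 0, 0, 0], [0, -0.006, 0, 0, 0, 0], [0, -0.006, 0, 0, 0, 0], [0, -0.003, 0, 0, 0, 0], [0, 0, 0, 0, 0, 0], [0, 0, 0, 0, 0, 0]]]}}

```text
time_s: 8.43
ee_pos: [0.5285, 0.0221, 0.1485]
eef_rot: [-1.526, 1.571, 1.596]
force: [0.0, -0.1, -0.3]
grip_width: 0.0005
```

```bash
python3 look.py w6; python3 knob.py w6 .2,.24,.28,.3 0 130,130,290,270
```

```text
8.425 [0.5285 0.0221 0.1485] [[-0.0, -0.019, -1.0], [0.0, -1.0, 0.019], [-1.0, -0.0, 0.0]] [ 0.04 -0.11 -0.32]
{'green': (array([237.41345203, 162.85262117]), np.int32(1011)), 'red': (array([337.23854069, 163.19457437]), np.int32(1069))}
[ 0.52813729  0.01686341 -0.02166909] [-0.2  0.   0.2  0. ]
p [ 0.52813729  0.01686341 -0.02166909]
0.0 0.2 top [222.6 261.6] far [221.7 236.3] near [223.6 286. ] L [196.2 261.6] R [249.1 261.6]
0.0 0.24 top [210.1 260.5] far [209.  235.4] near [211.2 284.8] L [183.9 260.5] R [236.3 260.5]
0.0 0.28 top [198.  259.3] far [196.6 234.4] near [199.3 283.3] L [172.  259.2] R [224.  259.3]
0.0 0.3 top [192.1 258.6] far [190.7 233.8] near [193.5 282.5] L [166.2 258.6] R [217.9 258.6]
```

View pics/w6.png

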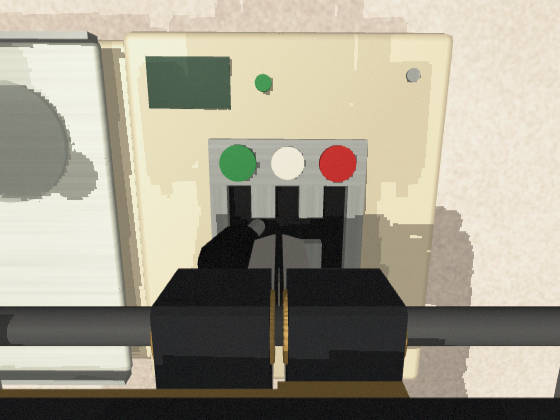

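>>> {"name": "step_arm", "arguments": {"motion": [[[0, -0.005, 0, 0, 0, 0], [0, -0.004, 0, 0, 0, 0], [0, -0.003, 0, 0, 0, 0], [0, 0, 0, 0, 0, 0], [0, 0, 0, 0, 0, 0]]]}}

```text
time_s: 9.1
ee_pos: [0.5287, 0.0341, 0.1485]
eef_rot: [-2.176, 1.57, 0.947]
force: [-0.2, -0.7, 0.3]
grip_width: 0.0006
```

```bash
python3 look.py w7; python3 knob.py w7 .24,.26,.28,.3 0 160,130,320,270
```

```text
9.1 [0.5287 0.0341 0.1485] [[0.0, -0.019, -1.0], [0.0, -1.0, 0.019], [-1.0, -0.0, -0.0]] [-0.23 -0.71  0.31]
{'green': (array([257.51388889, 162.93154762]), np.int32(1008)), 'red': (array([350.50645161, 163.34354839]), np.int32(620))}
[ 0.52809143  0.01904227 -0.02369884] [-3.5  0.   3.5  0.2]
p [ 0.52809143  0.01904227 -0.02369884]
0.0 0.24 top [234.5 260.5] far [233.8 235.5] near [235.2 284.8] L [208.3 260.5] R [260.7 260.5]
0.0 0.26 top [228.3 259.9] far [227.5 235. ] near [229.1 284.1] L [202.2 259.9] R [254.4 259.9]
0.0 0.28 top [222.2 259.3] far [221.2 234.4] near [223.1 283.3] L [196.2 259.3] R [248.1 259.3]
0.0 0.3 top [216.2 258.6] far [215.2 233.8] near [217.2 282.5] L [190.3 258.6] R [242.  258.6]
```

View pics/w7_z.png

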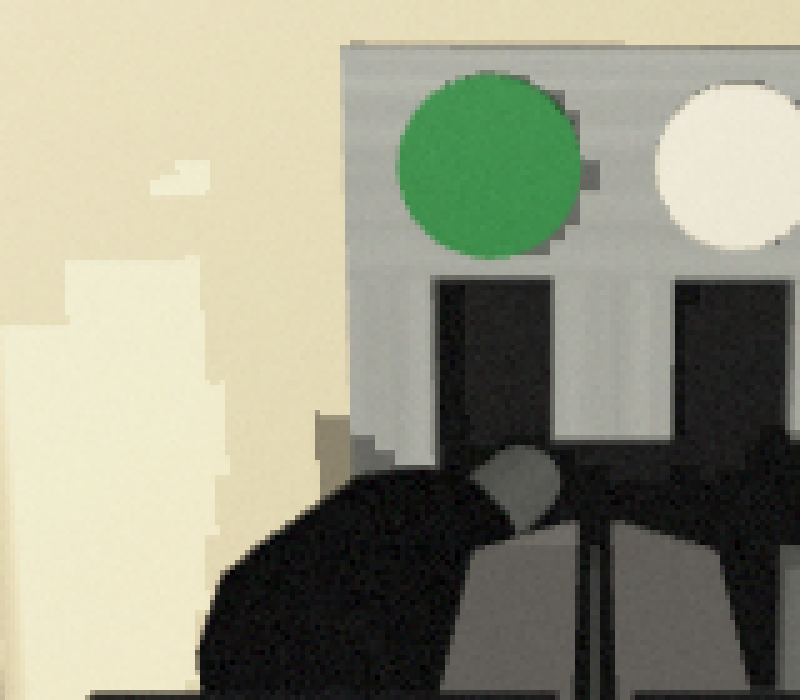

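>>> {"name": "step_arm", "arguments": {"motion": [[[0, -0.0015, 0, 0, 0, 0], [0, -0.0013, 0, 0, 0, 0], [0, 0, 0, 0, 0, 0], [0, 0, 0, 0, 0, 0]]]}}

```text
time_s: 9.65
ee_pos: [0.5288, 0.0368, 0.1484]
eef_rot: [-1.295, 1.571, 1.827]
force: [-0.5, -1.5, -0.7]
grip_width: 0.0005
```

```bash
python3 look.py w8; python3 knob.py w8 .26,.28,.3 0 160,130,320,270
```

```text
9.65 [0.5288 0.0368 0.1484] [[-0.0, -0.019, -1.0], [0.0, -1.0, 0.019], [-1.0, -0.0, 0.0]] [-0.47 -1.5  -0.73]
{'green': (array([261.87138584, 162.91724826]), np.int32(1003)), 'red': (array([352.5010846 , 163.40563991]), np.int32(461))}
[ 0.52803528  0.01986556 -0.02545723] [-4.7  0.   4.7  0.3]
p [ 0.52803528  0.01986556 -0.02545723]
0.0 0.26 top [233.6 259.9] far [232.9 235. ] near [234.3 284.1] L [207.5 259.9] R [259.7 259.9]
0.0 0.28 top [227.5 259.3] far [226.6 234.4] near [228.3 283.4] L [201.5 259.3] R [253.4 259.3]
0.0 0.3 top [221.4 258.6] far [220.5 233.8] near [222.3 282.6] L [195.6 258.6] R [247.3 258.6]
```

View pics/w8_z.png

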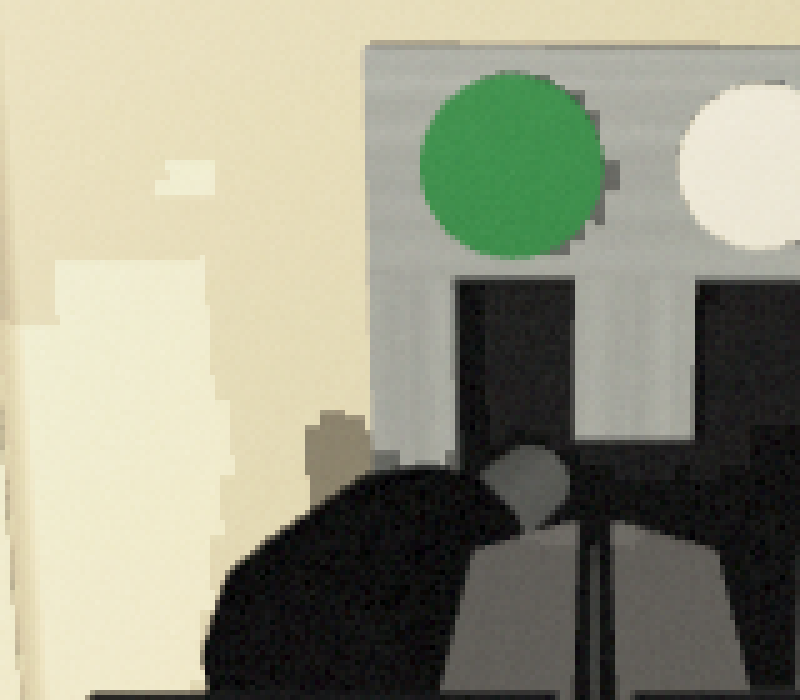

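>>> {"name": "step_arm", "arguments": {"motion": [[[0, 0.005, 0, 0, 0, 0], [0, 0.02, 0, 0, 0, 0], [0, 0.02, 0, 0, 0, 0], [0, 0, -0.015, 0, 0, 0], [0, 0, -0.025, 0, 0, 0], [0, 0, -0.015, 0, 0, 0], [0, -0.02, 0, 0, 0, 0], [0, -0.027, 0, 0, 0, 0], [0, -0.02, 0, 0, 0, 0], [0, 0, 0, 0, 0, 0], [0, 0, 0, 0, 0, 0]]]}}

```text
time_s: 11.08
ee_pos: [0.5841, 0.0575, 0.1485]
eef_rot: [1.951, 1.571, -1.209]
force: [-0.2, -1.3, 0.3]
grip_width: -0.0001
```

```bash
python3 - <<'E'
from h import *
o=get_obs();print(o["ee_pos"])
c=camera("scene");cv2.imwrite("pics/s9.png",cv2.resize(c["pixels"][110:260,210:390,::-1],None,fx=4,fy=4,interpolation=cv2.INTER_CUBIC))
c=camera("top");cv2.imwrite("pics/t9.png",cv2.resize(c["pixels"][170:270,180:330,::-1],None,fx=5,fy=5,interpolation=cv2.INTER_CUBIC))
E
```

```text
[0.58405473 0.05745177 0.14850658]
```

View pics/s9.png

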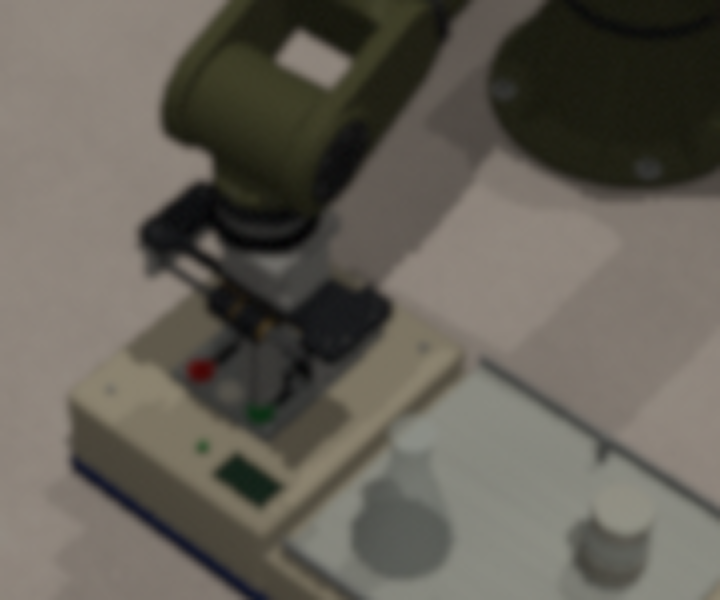

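View pics/t9.png

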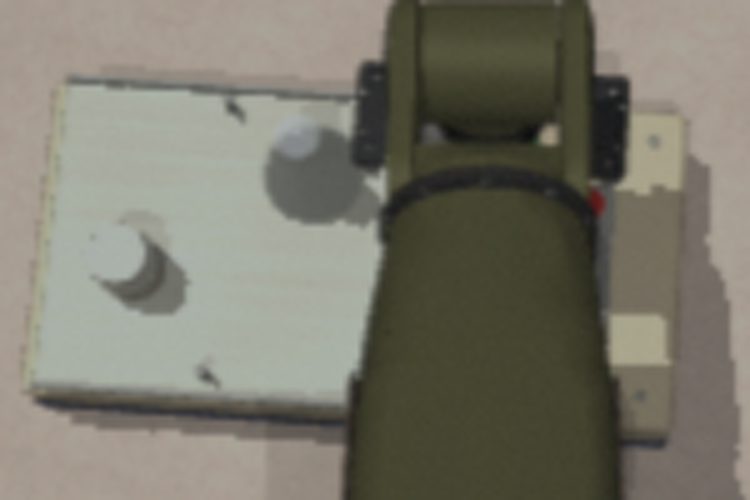

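>>> {"name": "step_arm", "arguments": {"motion": [[[0, 0, 0.01, 0, 0, 0], [0, 0, 0.012, 0, 0, 0], [0, 0, 0.008, 0, 0, 0], [0, 0, 0.006, 0, 0, 0], [0, 0, 0.006, 0, 0, 0], [0, 0, 0.006, 0, 0, 0], [0, 0, 0.006, 0, 0, 0], [0, 0, 0, 0, 0, 0], [0, 0, 0, 0, 0, 0]]]}}

```text
time_s: 12.3
ee_pos: [0.5301, 0.0588, 0.1483]
eef_rot: [0.166, 1.57, -2.995]
force: [0.7, -0.5, 0.3]
grip_width: 0.0001
```

>>> {"name": "step_arm", "arguments": {"motion": [[[0, 0, 0.004, 0, 0, 0], [0, 0, 0.003, 0, 0, 0], [0, 0, 0.003, 0, 0, 0], [0, 0, 0, 0, 0, 0], [0, 0, 0, 0, 0, 0]]]}}

```text
time_s: 12.92
ee_pos: [0.5201, 0.059, 0.1484]
eef_rot: [-0.091, 1.571, 3.032]
force: [0.8, -1.3, -0.2]
grip_width: 0.0006
```

>>> {"name": "step_arm", "arguments": {"motion": [[[0, 0, 0.0015, 0, 0, 0], [0, 0, 0.0015, 0, 0, 0], [0, 0, 0.0015, 0, 0, 0], [0, 0, 0, 0, 0, 0], [0, 0, 0, 0, 0, 0]]]}}

```text
time_s: 13.55
ee_pos: [0.5164, 0.059, 0.1486]
eef_rot: [-3.122, 1.569, 0.001]
force: [7.7, -0.7, -4.3]
grip_width: 0.0006
```

>>> {"name": "step_arm", "arguments": {"motion": [[[0, 0, 0.001, 0, 0, 0], [0, 0, 0.001, 0, 0, 0], [0, 0, 0, 0, 0, 0], [0, 0, 0, 0, 0, 0]]]}}

```text
time_s: 14.05
ee_pos: [0.5155, 0.059, 0.1488]
eef_rot: [-3.126, 1.566, -0.004]
force: [15.2, -0.6, -7.4]
grip_width: 0.0003
```

>>> {"name": "step_arm", "arguments": {"motion": [[[0, 0, -0.005, 0, 0, 0], [0, 0, -0.015, 0, 0, 0], [0, 0, -0.025, 0, 0, 0], [-0.03, 0, 0, 0, 0, 0], [-0.05, 0, 0, 0, 0, 0], [-0.05, 0, 0, 0, 0, 0], [-0.02, 0, 0.03, 0, 0, 0], [0, 0, 0.04, 0, 0, 0], [0, 0.02, 0.03, 0, 0, 0], [0, 0.02, 0, 0, 0, 0], [0, 0, 0, 0, 0, 0], [0, 0, 0, 0, 0, 0]]]}}

```text
time_s: 15.55
ee_pos: [0.458, 0.0206, 0.2983]
eef_rot: [-0.323, 1.57, 2.8]
force: [0.3, 0.3, 0.0]
grip_width: 0.0007
```

```bash
python3 look.py w10 1; sed -n 1p /dev/null
```

```text
15.55 [0.458  0.0206 0.2983] [[-0.001, -0.019, -1.0], [0.0, -1.0, 0.019], [-1.0, -0.0, 0.001]] [0.33 0.3  0.  ]
{'green': (array([249.83776596,  73.10638298]), np.int32(376)), 'blue': (array([253.57081545, 164.29613734]), np.int32(233)), 'yellow': (array([310.0521978, 162.75     ]), np.int32(364)), 'red': (array([312.21559633,  73.08486239]), np.int32(436))}
[ 0.52755394  0.01632608 -0.00709205] [-0.1  0.7 -1.3 -0.8  1.3  0.1  0.  -0. ]
p [ 0.52755394  0.01632608 -0.00709205]
[(np.float64(0.41629578286881663), np.float64(-0.2), np.float64(0.28)), (np.float64(0.4238119834710744), np.float64(-0.21), np.float64(0.26)), (np.float64(0.4413082437275986), np.float64(-0.23), np.float64(0.3)), (np.float64(0.44875369724274977), np.float64(-0.22), np.float64(0.28)), (np.float64(0.4551435296713805), np.float64(-0.21), np.float64(0.28)), (np.float64(0.4792526114601468), np.float64(-0.2), np.float64(0.26))]
```

View pics/w10.png

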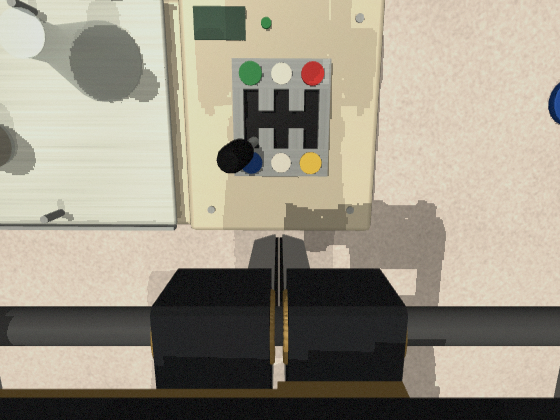

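View pics/w10_k.png

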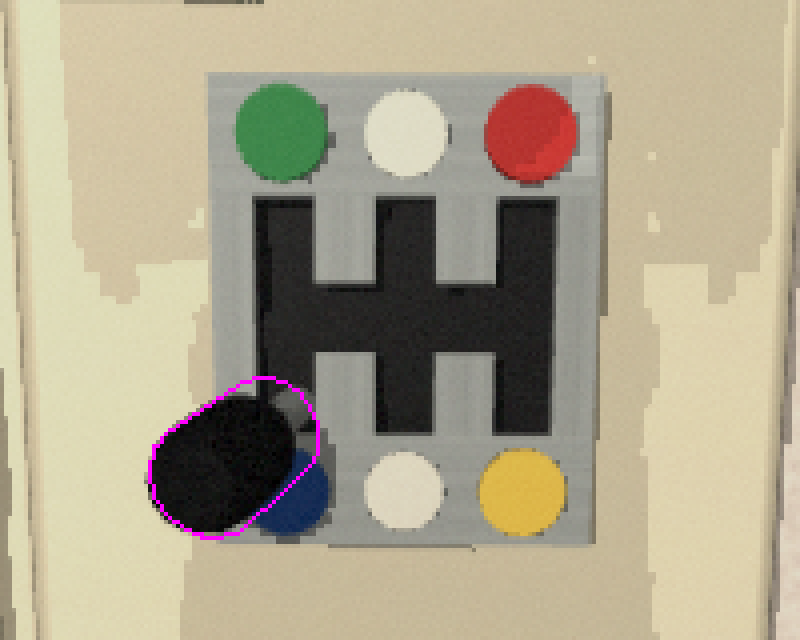

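>>> {"name": "step_arm", "arguments": {"motion": [[[0, 0.03, -0.02, 0, 0, 0], [0.03, 0.03, -0.02, 0, 0, 0], [0.04, 0, 0, 0, 0, 0], [0.04, 0, 0, 0, 0, 0], [0, 0, 0, 0, 0, 0], [0, 0, 0, 0, 0, 0]]]}}

```text
time_s: 16.35
ee_pos: [0.4975, -0.0403, 0.19]
eef_rot: [3.031, 1.569, -0.128]
force: [-0.0, 0.0, 0.5]
grip_width: 0.0005
```

```bash
python3 look.py w11; python3 - <<'E'
import cv2
a=cv2.imread("pics/w11.png"); cv2.imwrite("pics/w11_z.png",cv2.resize(a[80:280,80:280],None,fx=3,fy=3,interpolation=cv2.INTER_CUBIC))
E
```

```text
16.35 [ 0.4975 -0.0403  0.19  ] [[0.002, -0.018, -1.0], [-0.0, -1.0, 0.018], [-1.0, 0.0, -0.002]] [-0.03  0.04  0.49]
{'red': (array([238.66625616, 114.07389163]), np.int32(812))}
[ 0.52794363  0.01677988 -0.02005346] [-0.  0.]
p [ 0.52794363  0.01677988 -0.02005346]
```

View pics/w11.png

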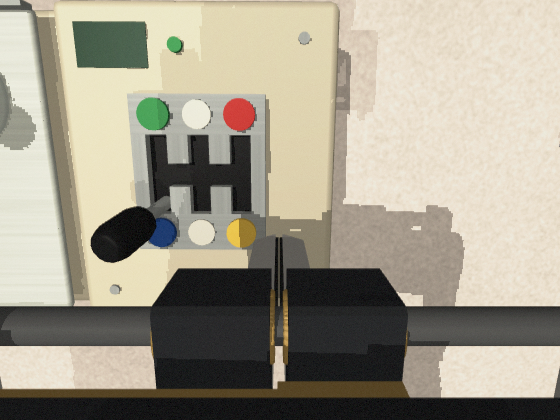

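View pics/w11_z.png

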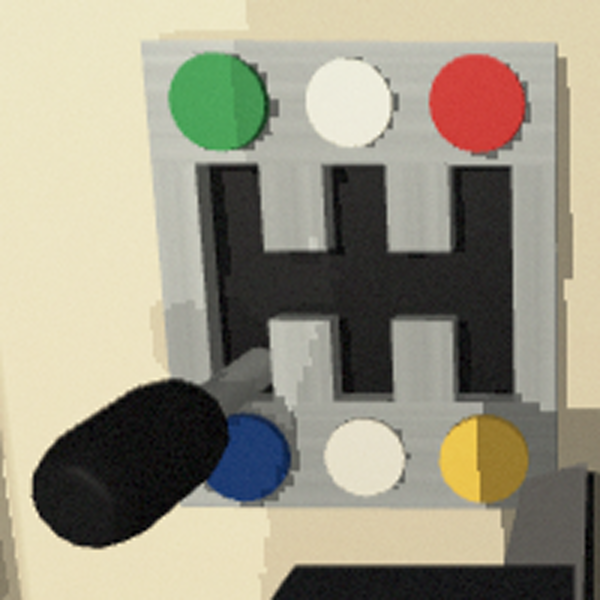

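```bash
python3 - <<'E'
from h import *
z=np.load("pics/w11.npz"); c={k:float(z[k]) for k in("fx","fy","cx","cy")}; E=z["E"]; px=z["pixels"]
p=(.528,.0168,-.0195)
im0=cv2.resize(px[80:280,80:280,::-1],None,fx=3,fy=3,interpolation=cv2.INTER_CUBIC)
outs=[]
def cyl(a,b,r,h0,h1):
    ax=np.array([np.tan(a),np.tan(b),1]); ax/=np.linalg.norm(ax)
    u=np.cross(ax,[0,1,0]); u/=np.linalg.norm(u); v=np.cross(ax,u); t=np.linspace(0,6.283,40)
    P=np.vstack([ax*h+r*(np.cos(t)[:,None]*u+np.sin(t)[:,None]*v) for h in (h0,h1)])
    return cv2.convexHull((((proj(c,E,sh2w(p,P))-80+.5)*3)*16).astype(np.int32))
sc=[]
dark=(px.max(2)<40).astype(np.uint8); n,l,s,ce=cv2.connectedComponentsWithStats(dark)
for a in (-.20,-.23):
    im=im0.copy()
    cv2.polylines(im,[cyl(a,.285,.013,.135,.175)],True,(255,0,255),1,shift=4)
    cv2.polylines(im,[cyl(a,.285,.005,.116,.135)],True,(0,255,255),1,shift=4)
    outs.append(im[200:,:400])
cv2.imwrite("pics/ov.png",np.hstack(outs))
E
```

```text
(no output)
```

View pics/ov.png

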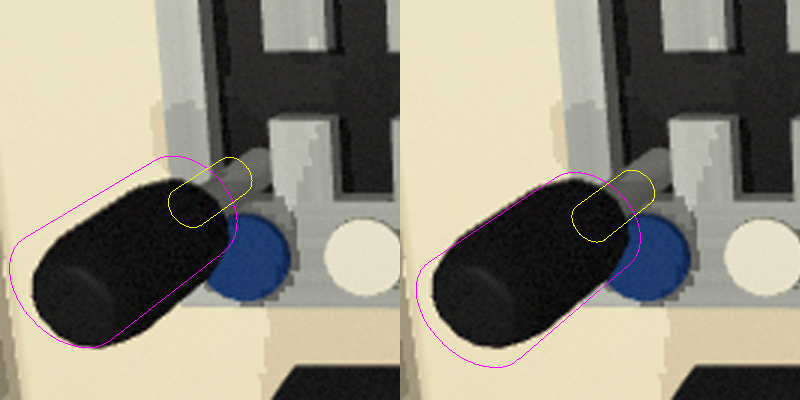

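```bash
python3 - <<'E'
from h import *
p=(.528,.0168,-.0195)
from scipy.optimize import differential_evolution
def cyl(c,E,a,b,segs):
    ax=np.array([np.tan(a),np.tan(b),1]); ax/=np.linalg.norm(ax)
    u=np.cross(ax,[0,1,0]); u/=np.linalg.norm(u); v=np.cross(ax,u); t=np.linspace(0,6.283,40)
    P=np.vstack([ax*h+r*(np.cos(t)[:,None]*u+np.sin(t)[:,None]*v) for h,r in segs])
    return cv2.convexHull((((proj(c,E,sh2w(p,P))+.5)*4)*16).astype(np.int32))
for n,seed in (("w11",(120,240)),("w10",(232,158)),("w2",(279,160))):
    z=np.load(f"pics/{n}.npz"); c={k:float(z[k]) for k in("fx","fy","cx","cy")}; E=z["E"]; px=z["pixels"]
    big=cv2.resize(px,None,fx=4,fy=4,interpolation=cv2.INTER_LINEAR)
    dk=(big.max(2)<(30 if n!="w2" else 24)).astype(np.uint8)
    x,y=seed; x0,y0=4*(x-45),4*(y-45); sub=dk[y0:y0+360,x0:x0+360]
    sub=cv2.morphologyEx(sub,cv2.MORPH_OPEN,np.ones((25,25),np.uint8))
    _,l,s,_=cv2.connectedComponentsWithStats(sub); m=(l==1+np.argmax(s[1:,4]))
    b0=.285 if n!="w2" else 0
    def cost(q):
        a,b,rt,rb=q; o=np.zeros(dk.shape,np.uint8)
        cv2.fillConvexPoly(o,cyl(c,E,a,b,[(.135,rb),(.145,max(rb,rt)),(.165,.013),(.175,rt)]),1,shift=4); o=o[y0:y0+360,x0:x0+360]>0
        return 1-(o&m).sum()/(o|m).sum()
    r=differential_evolution(cost,[(-.27,-.15),(b0-.05,b0+.05),(.007,.013),(.007,.013)],maxiter=25,popsize=8,seed=1,polish=False)
    print(n,r.x.round(4),round(r.fun,3))
E
```

```text
w11 [-0.197   0.2436  0.0071  0.0075] 0.244
w10 [-0.2119  0.2686  0.011   0.0079] 0.051
w2 [-0.165   0.0053  0.0077  0.0073] 0.618
```

>>> {"name": "step_arm", "arguments": {"motion": [[[-0.03, 0, -0.02, 0, 0, 0], [0, 0, -0.03, 0, 0, 0], [0, -0.03, -0.0125, 0, 0, 0], [0, -0.04, 0, 0, 0, 0], [0, -0.03, 0, 0, 0, 0], [0.03, 0, 0, 0, 0, 0], [0.03, 0, 0, 0, 0, 0], [0.015, 0, 0, 0, 0, 0], [0, 0, 0.015, 0, 0, 0], [0, 0, 0.015, 0, 0, 0], [0, 0, 0.006, 0, 0, 0], [0, 0, 0, 0, 0, 0]]]}}

```text
time_s: 17.9
ee_pos: [0.5256, 0.0589, 0.1444]
eef_rot: [-3.059, 1.569, 0.064]
force: [0.9, -0.1, 0.2]
grip_width: 0.0003
```

>>> {"name": "step_arm", "arguments": {"motion": [[[0, 0, 0.002, 0, 0, 0], [0, 0, 0.002, 0, 0, 0], [0, 0, 0, 0, 0, 0], [0, 0, 0, 0, 0, 0]]]}}

```text
time_s: 18.4
ee_pos: [0.5212, 0.059, 0.1434]
eef_rot: [-0.098, 1.571, 3.025]
force: [-0.7, -0.2, 1.2]
grip_width: 0.0007
```

>>> {"name": "step_arm", "arguments": {"motion": [[[0, 0, 0.002, 0, 0, 0], [0, 0, 0.001, 0, 0, 0], [0, 0, 0, 0, 0, 0], [0, 0, 0, 0, 0, 0]]]}}

```text
time_s: 18.9
ee_pos: [0.5183, 0.059, 0.1435]
eef_rot: [-3.06, 1.57, 0.063]
force: [2.5, 0.1, -2.3]
grip_width: 0.0007
```

>>> {"name": "step_arm", "arguments": {"motion": [[[0, 0, 0.001, 0, 0, 0], [0, 0, 0.001, 0, 0, 0], [0, 0, 0, 0, 0, 0], [0, 0, 0, 0, 0, 0]]]}}

```text
time_s: 19.4
ee_pos: [0.5172, 0.0589, 0.1437]
eef_rot: [3.133, 1.568, -0.027]
force: [10.5, -0.6, -4.6]
grip_width: 0.0004
```

>>> {"name": "step_arm", "arguments": {"motion": [[[0, 0, 0.001, 0, 0, 0], [0, 0, 0.001, 0, 0, 0], [0, 0, 0, 0, 0, 0], [0, 0, 0, 0, 0, 0]]]}}

```text
time_s: 19.9
ee_pos: [0.5164, 0.0589, 0.1438]
eef_rot: [-3.123, 1.565, -0.0]
force: [20.0, -0.6, -9.7]
grip_width: 0.0006
```

>>> {"name": "step_arm", "arguments": {"motion": [[[0, 0, -0.005, 0, 0, 0], [0, 0, -0.015, 0, 0, 0], [0, 0, -0.025, 0, 0, 0], [-0.03, 0, 0, 0, 0, 0], [-0.05, 0, 0, 0, 0, 0], [-0.05, 0, 0, 0, 0, 0], [-0.03, 0, 0.03, 0, 0, 0], [0, 0.02, 0.04, 0, 0, 0], [0, 0.04, 0.03, 0, 0, 0], [0, 0.05, 0.03, 0, 0, 0], [0, 0.06, 0, 0, 0, 0], [0, 0.05, 0, 0, 0, 0]]]}}

```text
time_s: 21.4
ee_pos: [0.4242, -0.161, 0.3038]
eef_rot: [-1.213, 1.571, 1.91]
force: [0.5, 1.1, 0.5]
grip_width: 0.0004
```

>>> {"name": "step_arm", "arguments": {"motion": [[[0, 0, 0.03, 0, 0, 0], [0, 0, 0, 0, 0, 0], [0, 0, 0, 0, 0, 0]]]}}

```text
time_s: 21.78
ee_pos: [0.3953, -0.1585, 0.3036]
eef_rot: [-2.502, 1.571, 0.621]
force: [0.6, 0.6, -0.2]
grip_width: 0.0004
```

```bash
python3 - <<'E'
from h import *
o=get_obs();print(o["ee_pos"],o["force"],o["time_s"])
c=camera("scene");cv2.imwrite("pics/s12.png",c["pixels"][:,:,::-1])
cv2.imwrite("pics/s12c.png",cv2.resize(c["pixels"][165:310,225:405,::-1],None,fx=4,fy=4,interpolation=cv2.INTER_CUBIC))
c=camera("top");cv2.imwrite("pics/t12.png",cv2.resize(c["pixels"][185:260,180:325,::-1],None,fx=5.5,fy=5.5,interpolation=cv2.INTER_CUBIC))
E
```

```text
[ 0.39531547 -0.15845046  0.30358677] [ 0.62339546  0.59932556 -0.23312373] 21.775
```

View pics/s12.png

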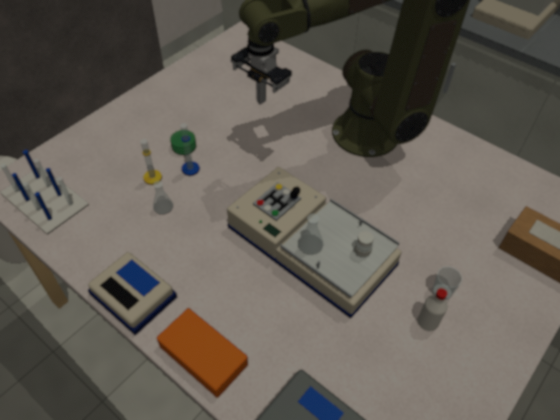

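View pics/s12c.png

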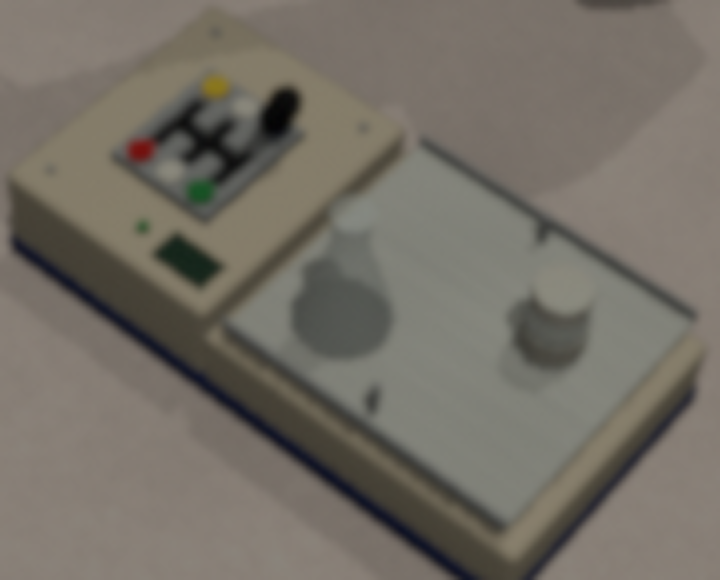

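View pics/t12.png

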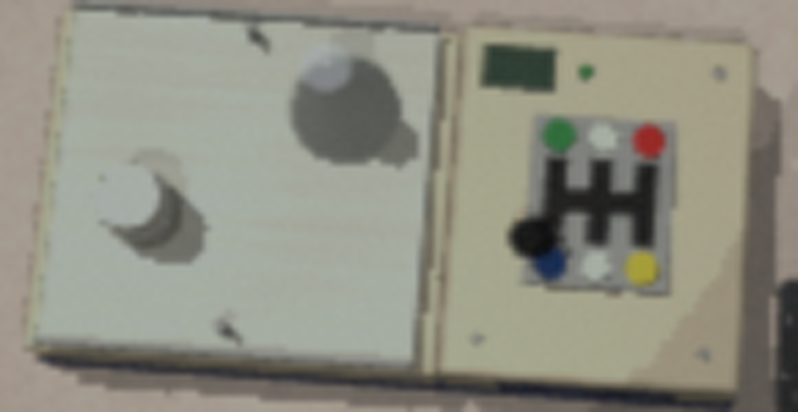

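```bash
python3 -c "
from station import ticket
print(ticket.hand_in())"
```

```text
the job is handed in; nothing more can be done
None
```

The lever is in the blue-dot slot, at shaker x −, y +, and pushed against the slot's end. I handed the job in at about 22 s, well inside the 72 s limit.

- **Moves:** With the fingers closed, I pushed the knob out of the middle slot into the crossing channel. I then pushed it sideways towards the tray to a cross tilt of about 0.28 rad, and finally along −x to the end of the blue slot. The knob was never between the fingers.
- **Home against the end:** The slot end stopped the lever at 15 N, against about 2 N of lever friction. I then made a second push to 20 N. The force rose as soon as the fingers touched, at the same place to within about 1 mm, so the lever had not moved.
- **Other objects:** In the last scene and top pictures the lever stands at the blue dot. The tray flask and jar, the cylinders, the bench flask and the bottles look unmoved. The gripper is clear, about 0.2 m away and 0.3 m up.
- **Check that disagreed:** Reading the tilt from a wrist picture gave about −0.21 rad, where the stop is nominally about −0.23. A fit to a second, closer picture matched poorly and gave about −0.20. I relied on the stop force and the repeat push instead.

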